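Set out the stacked drill cores on their loading discs

TASK

The four stone drill cores for the compression test stand stacked on one another: take the stack apart and stand each core upright and centred on the steel loading disc of its own diameter, the largest core on the largest disc and so on down to the smallest, with the discs flat on the bench. Set the cores down without dropping them or knocking them over, and leave the calliper and the wash bottle where they are.

Things in the scene. Friction and masses are not known exactly. Their poses are not given: they have to be found in the camera images.
- core64_mid (a point): the largest drill core: a solid upright cylinder of grey stone, 64 mm in diameter and 64 mm long, about 0.51 kg, loose; at the start at the bottom of the stack, on the bench. The point is its centre, half-way up (32 mm above its lower face); z is its long axis.
- core48_mid (a point): the second largest drill core: a solid upright cylinder of grey stone, 48 mm in diameter and 56 mm long, about 0.25 kg, loose; at the start second from the bottom, on the 64 mm core. The point is its centre, half-way up (28 mm above its lower face); z is its long axis.
- core36_mid (a point): the second smallest drill core: a solid upright cylinder of grey stone, 36 mm in diameter and 52 mm long, about 0.13 kg, loose; at the start third from the bottom, on the 48 mm core. The point is its centre, half-way up (26 mm above its lower face); z is its long axis.
- core27_mid (a point): the smallest drill core: a solid upright cylinder of grey stone, 27 mm in diameter and 50 mm long, about 0.07 kg, loose; at the start at the top of the stack, on the 36 mm core. The point is its centre, half-way up (25 mm above its lower face); z is its long axis.
- disc64_top (a point): the largest loading disc, for the 64 mm core: a flat round steel disc, 66 mm in diameter and 22 mm thick, with a cross scribed on its face, lying loose on the bench. The point is the centre of its upper face, 22 mm above the bench; z is up.
- disc48_top (a point): the second largest loading disc, for the 48 mm core: a flat round steel disc, 50 mm in diameter and 18 mm thick, with a cross scribed on its face, lying loose on the bench. The point is the centre of its upper face, 18 mm above the bench; z is up.
- disc36_top (a point): the second smallest loading disc, for the 36 mm core: a flat round steel disc, 38 mm in diameter and 16 mm thick, with a cross scribed on its face, lying loose on the bench. The point is the centre of its upper face, 16 mm above the bench; z is up.
- disc27_top (a point): the smallest loading disc, for the 27 mm core: a flat round steel disc, 29 mm in diameter and 15 mm thick, with a cross scribed on its face, lying loose on the bench. The point is the centre of its upper face, 15 mm above the bench; z is up.
- calliper: a steel vernier calliper, 225 mm long, 75 mm across the jaws and 11 mm high, lying loose on the bench; the origin is at the middle of its length, on its underside, x runs along its beam towards the jaws. To be left alone.
- washbottle: a white plastic wash bottle with a blue cap and a bent spout, 62 mm in diameter and 163 mm high, standing loose on the bench; the origin is the centre of its underside, z is up. To be left alone.

How it is judged (in metres and radians):
At the end, for the whole second after the job is handed in: Each of the four cores stands upright (within 0.08 rad) on the loading disc of its own diameter, its axis within 8 mm of the disc's centre and its lower face on the disc (within 4 mm), the discs lying flat on the bench, the cores released and at rest (horizontal distance between core64_mid and disc64_top below 0.008 m and z of core64_mid in the frame of disc64_top between 0.028 and 0.036 m and angle between each of core64_mid, disc64_top, core48_mid, disc48_top, core36_mid, disc36_top, core27_mid, disc27_top's own z axis and vertical below 0.08 rad and height (world z) of disc64_top below 0.026 m and linear speed of each of core64, core48, core36, core27 below 0.02 m/s and contact force between the fingers and core64 below 0.1 N and horizontal distance between core48_mid and disc48_top below 0.008 m and z of core48_mid in the frame of disc48_top between 0.024 and 0.032 m and height (world z) of disc48_top below 0.022 m and contact force between the fingers and core48 below 0.1 N and horizontal distance between core36_mid and disc36_top below 0.008 m and z of core36_mid in the frame of disc36_top between 0.022 and 0.03 m and height (world z) of disc36_top below 0.02 m and contact force between the fingers and core36 below 0.1 N and horizontal distance between core27_mid and disc27_top below 0.008 m and z of core27_mid in the frame of disc27_top between 0.021 and 0.029 m and height (world z) of disc27_top below 0.019 m and contact force between the fingers and core27 below 0.1 N); the robot touches nothing.
It fails at once if a core is dropped or knocked down: it moves faster than 0.5 m/s while the fingers do not touch it ((linear speed of core64 above 0.5 m/s and contact force between the fingers and core64 below 0.02 N) or (linear speed of core48 above 0.5 m/s and contact force between the fingers and core48 below 0.02 N) or (linear speed of core36 above 0.5 m/s and contact force between the fingers and core36 below 0.02 N) or (linear speed of core27 above 0.5 m/s and contact force between the fingers and core27 below 0.02 N)).
It fails at once if the calliper is moved by more than 20 mm (distance of calliper from where it was at the start of the episode above 0.02 m).
It fails at once if the wash bottle is moved by more than 20 mm or tipped over (distance of washbottle from where it was at the start of the episode above 0.02 m or angle between washbottle's own z axis and vertical above 0.3 rad).
It also fails if it takes over 115 s, if anything falls off the work surface, if the arm or the gripper's body presses on something with over 40 N, if the wrist force passes 120 N, or if a joint passes its speed limit or range.

ROBOT

A 6-joint arm with a two-finger parallel gripper is mounted at the origin on the work surface. World frame = base frame: x ahead of the robot, y to its left, z up, the work surface at z = 0. Lengths are in mm, angles in degrees, forces in N, time in s.
With the tool pointing down it reaches from about 350 to 850 mm from the base axis. Payload 8.1 kg.
Tool frame: the origin (TCP) lies midway between the tips of the shut fingers; the grasp point (between the pads) lies 19 mm behind it; x points along the fingers, y is the direction in which the jaws open and shut, and the axes are right-handed (so a half turn about x gives the same grasp; the last joint's range is limited). The gripper opens to 85 mm and grips with 20 to 120 N. Pads are 22 mm wide; open, the fingers measure 114 mm over their backs; the gripper's body (76 mm by 85 mm) begins 54 mm behind the grasp point. The pads swing forward as they close: fully open they stand 13 mm farther back than shut.
Start: joints at [-77.43, 7.471, 85.268, -0, 87.261, -4.893], TCP at [180.082, -572.342, 231.292] pointing down, gripper open.
Joint ranges: [-169.43, 169.43], [-51.17, 129.36], [1.28, 143.12], [-76.62, 256.62], [0, 156.53], [-152.29, 152.29]. Speed limits (degrees/s): [136.94, 136.94, 159.86, 180, 180, 180].

INTERFACE

Orientations are given as [roll, pitch, yaw] about the fixed x, y, z axes, in that order (R = Rz(yaw) Ry(pitch) Rx(roll)).
In Python, from bench import r gives the robot as it stands.
- The arm moves only by the tool move_arm, never from a script. Its argument "deltas" is a list of rows, each a list of 2 entries, a list of its own where there are three numbers: the shift along the tool's x, y, z in mm, then the turn about the tool's x in degrees. A call has 1 to 12 rows; each row is the pose to reach, as a shift and turn from the pose measured when the call began, along the tool's axes at that moment; what a row does not reach only later rows make up. A row lasts 1/8 s, in which the tool goes at most 62.5 mm and 10.7 degrees, less where a joint would pass 70% of its speed; a pose out of reach is approached as far as the arm can. A call with a gripper value outside its range is refused whole. "jaw" is the opening, from -1 (shut) to 1 (fully open), set as the call begins (left out, the last holds). The fingers move at their own pace and stop on an object; "squeeze" is the grip in N (left out, the last holds). Time passes only in rows, so rows that repeat a pose let the fingers close. It gives the time, the measured TCP pose, the force and the opening at its end, in the units of the state.
- r.sense(): the state, without advancing time (a new reading comes with each control period).
- r.snapshot(name): name is "scene" or "top"; returns (picture, depth): 420x560x3 uint8, red, green, blue; 420x560 float32, mm along the optical axis (not along the pixel's ray), 0 where there is no reading.
- r.get_calibration(name): a dict with "fovy" (degrees; the focal length in pixels is half the picture's height over the tangent of half this angle, whatever the lens; pixels are square), "cx", "cy" (the principal point, pixels), "k1" (the pictures are not rectified: a ray, as slopes to the right and down, at radius r is drawn at 1 + k1 r^2 times it, then the intrinsics apply), "position" and "attitude" of the camera in the world. Camera axes: x right, y down, z forward; pixel columns grow to the right and rows downward; lengths in mm; the calibration is good to about 2 mm. A picture is of the moment at which its call begins. get_calibration takes no time and is no camera call.
- r.hand_in(): hands the job in, once; it reports no verdict.
The state is a dict: "time": time; "joint_pos": joint angles; "qd": joint speeds; "joint_efforts": joint torques, N m; "tool_pos": TCP position; "tcp_rot": TCP orientation; "ft_force": force on the tool from outside, world axes, zero at the start; "wrist_torque": the same for the moment, N m; "finger_gap": finger opening in mm.
Only numpy, scipy, OpenCV 4.12 (cv2) and the standard library are available. Lean on these libraries where they do the work, as an engineer would, in place of code of your own. Each camera call takes 0.05 s, during which the arm holds its last target. There are 200 camera calls.

## Working session

There is one attempt and no reset: what is moved stays moved. The work goes in short steps, Python scripts to look and compute and a tool call to move; the robot and the scene stay as the last step left them, time stands still between calls to the robot, and variables do not carry over. Pictures are saved under pics/ and viewed, about 12 in all and at most 16, crops included, and the job is handed in when it is done.

Besides the shell and the picture viewer there is one more tool, called after "Call:" as a command line: name --argument value ..., lists and objects as JSON in quotes. move_arm: Moves the arm, as the interface text tells. Its arguments: {"type":"object","properties":{"deltas":{"type":"array","items":{"type":"array"}},"jaw":{"type":"number"},"squeeze":{"type":"number"}},"required":["deltas"]}

```bash
mkdir -p pics; ls
python3 - <<'E'
from bench import r
import cv2,numpy as np
for n in("scene","top"):
    p,d=r.snapshot(n); cv2.imwrite(f"pics/{n}0.png",p[:,:,::-1]); np.save(f"pics/{n}0.npy",d); print(r.get_calibration(n))
print(r.sense())
E
```

```text
pics
{'fovy': 51.06166204534013, 'cx': 285.08804605301816, 'cy': 202.6714596571387, 'k1': -0.013352076476750751, 'position': array([1093.24324542, -460.22901982,  682.67592653]), 'attitude': array([-127.9928579 ,   -1.08392337,   46.96077145])}
{'fovy': 51.15789254366745, 'cx': 280.72330682584084, 'cy': 206.06008740605677, 'k1': 0.022859627758857453, 'position': array([ 468.69633032,   46.55400744, 1253.00494707]), 'attitude': array([-175.42040933,   -0.83036131,  -89.57714107])}
{'time': 0.1, 'joint_pos': array([-7.74296430e+01,  7.50988858e+00,  8.53243370e+01,  3.41842720e-04,
        8.72612099e+01, -4.89463016e+00]), 'qd': array([ 0.10158658, -0.12022428, -0.2260681 ,  0.04772027, -0.01749218,
       -0.01285087]), 'joint_efforts': array([ 1.47129500e-03, -5.70952141e+01, -5.01940012e+01, -1.82286967e-04,
        8.21234426e-03,  7.81652852e-05]), 'tool_pos': array([ 179.97234833, -571.84853562,  230.34619883]), 'tcp_rot': array([-95.09960763,  89.90456396, 102.36536292]), 'ft_force': array([ 0.67548806,  0.19599015, -0.27215262]), 'wrist_torque': array([ 0.04821033,  0.04065561, -0.04312671]), 'finger_gap': 85.38464761549301}
```

View pics/scene0.png

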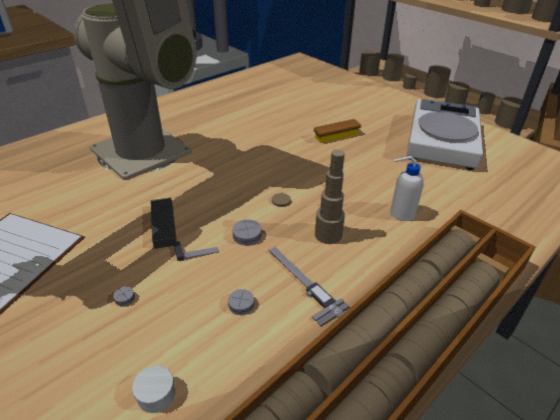

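View pics/top0.png

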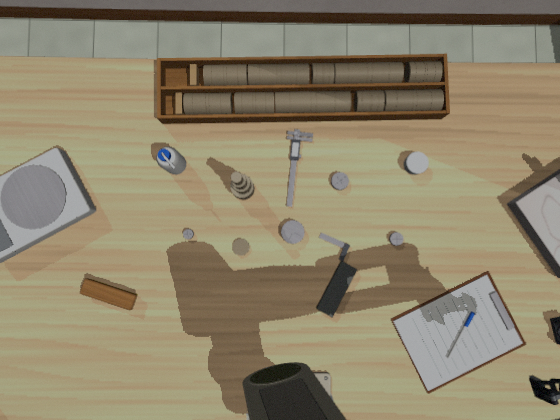

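Run:
```python
import cv2,numpy as np
t=cv2.imread("pics/top0.png"); s=cv2.imread("pics/scene0.png")
a=cv2.resize(t[125:265,150:440],None,fx=2.75,fy=2.75,interpolation=cv2.INTER_CUBIC)
cv2.imwrite("pics/c1.png",a)
def c(im,x,y,h=33): return cv2.resize(im[y-h:y+h,x-h:x+h],(260,260),interpolation=cv2.INTER_CUBIC)
cv2.imwrite("pics/c2.png",np.vstack([np.hstack([c(s,247,232),c(s,241,302),c(s,124,296)]),np.hstack([c(s,281,200),c(s,335,160),c(s,154,386)])]))
```

```text
(no output)
```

View pics/c1.png

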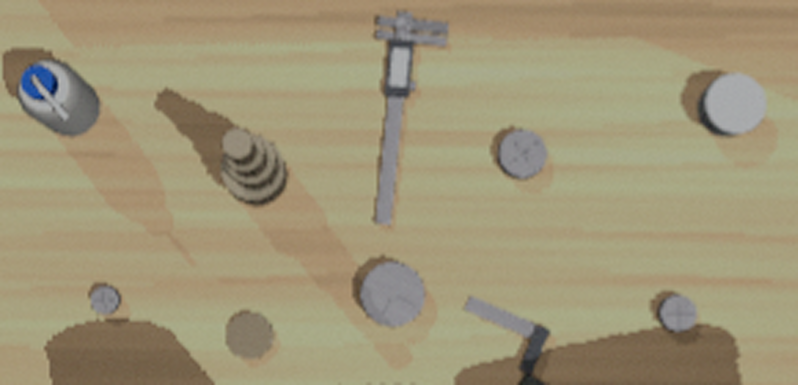

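View pics/c2.png

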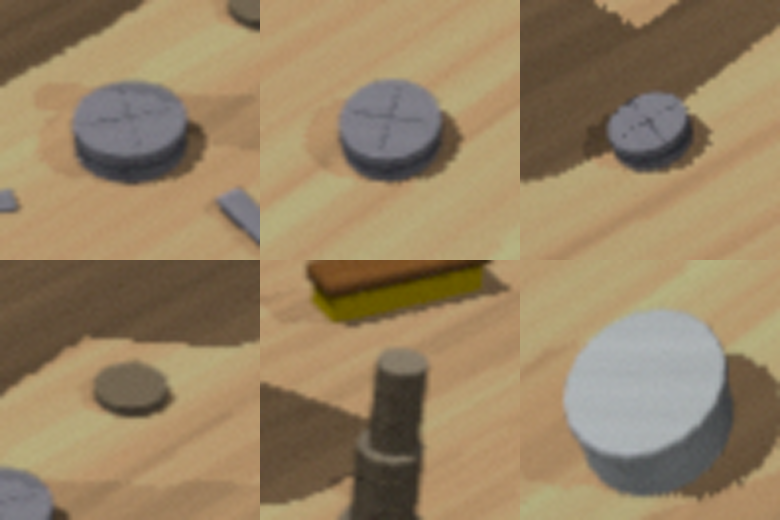

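```bash
cat > h.py <<'E'
import cv2,numpy as np
from scipy.spatial.transform import Rotation as Ro
from bench import r
def cam(n):
    c=r.get_calibration(n); f=210/np.tan(np.radians(c['fovy']/2))
    return c,f,Ro.from_euler('xyz',c['attitude'],degrees=True).as_matrix()
def rays(n,uv):
    c,f,R=cam(n); uv=np.asarray(uv,float).reshape(-1,2)
    d=(uv-[c['cx'],c['cy']])/f; s=d.copy()
    for _ in range(8): s=d/(1+c['k1']*(s**2).sum(1,keepdims=True))
    return c['position'],np.c_[s,np.ones(len(s))]@R.T
def onz(n,uv,z):
    p,d=rays(n,uv); return p+d*((z-p[2])/d[:,2])[:,None]
def proj(n,P):
    c,f,R=cam(n); q=(np.atleast_2d(P)-c['position'])@R; s=q[:,:2]/q[:,2:]
    return s*(1+c['k1']*(s**2).sum(1,keepdims=True))*f+[c['cx'],c['cy']]
def cloud(n,depth):
    v,u=np.mgrid[:420,:560]; p,d=rays(n,np.c_[u.ravel(),v.ravel()])
    return (p+d*depth.reshape(-1,1)).reshape(420,560,3)
def blob(n,depth,xy,z0,z1,rad):
    "minimum circle and mean of cloud points near xy within a height band"
    P=cloud(n,depth).reshape(-1,3); P=P[depth.ravel()>0]
    m=(np.hypot(*(P[:,:2]-xy).T)<rad)&(P[:,2]>z0)&(P[:,2]<z1); Q=P[m]
    if len(Q)<5: return None
    c,R=cv2.minEnclosingCircle(Q[:,:2].astype(np.float32))
    return np.round([*c,R,*Q.mean(0),len(Q)],1)
E
python3 - <<'E'
from h import *
for n in("top","scene"):
    D=np.load(f"pics/{n}0.npy"); C=cloud(n,D)
    print(n)
    for nm,uv,z,rd in (("d64",(292,231),22,33),("d48",(340,180),18,25),("d36",(396,239),16,19),("d27",(188,234),15,14.5)):
        g=onz("top",uv,z)[0]
        print(nm,g.round(1),blob(n,D,g[:2],z-5,z+8,rd+18), 'bench',np.median([C[int(a),int(b),2] for a,b in proj(n,[g+[dx,dy,-z] for dx in(-50,50) for dy in(-50,50)])[:,::-1]]).round(1))
    s=onz("top",(243,188),64)[0]
    for z,rd in((64,32),(120,24),(172,18),(222,13.5)): print(z,blob(n,D,s[:2],z-4,z+6,70),s.round())
    u=np.load
    w=onz("top",(165,155),163)[0]; print("bottle",blob(n,D,w[:2],140,190,60),blob(n,D,w[:2],50,120,90))
E
```

```text
top
d64 [497.6  -2.7  22. ] [494.9  -3.3  32.6 494.9  -3.2  22.2 416. ] bench -1.5
d48 [ 643.5 -138.5   18. ] [ 641.2 -136.8   24.8  640.9 -136.8   18.2  237. ] bench 0.9
d36 [ 477.6 -296.2   16. ] [ 477.3 -295.5   19.5  478.  -295.5   16.1  141. ] bench 1.6
d27 [487.2 288.9  15. ] [487.5 289.8  14.4 486.8 290.   14.6  80. ] bench -0.7
64 [617.5 138.2  31.6 604.7 137.7  64.  131. ] [613. 133.  64.]
120 [619.3 135.7  23.7 613.  127.7 120.3  79. ] [613. 133.  64.]
172 [618.4 136.9  17.6 613.  131.7 172.6  53. ] [613. 133.  64.]
222 [618.8 138.9  13.1 618.7 139.  222.1  97. ] [613. 133.  64.]
bottle [676.6 319.8  31.6 679.3 323.2 150.7  86. ] [687.8 331.9  31.7 680.8 321.4  98.  349. ]
scene
d64 [497.6  -2.7  22. ] [494.7  -3.7  35.2 498.1  -5.7  22.7 491. ] bench 0.8
d48 [ 643.5 -138.5   18. ] [ 641.6 -137.2   26.1  643.8 -139.2   18.5  460. ] bench 0.4
d36 [ 477.6 -296.2   16. ] [ 478.5 -297.6   20.5  480.4 -298.6   16.3  269. ] bench 0.1
d27 [487.2 288.9  15. ] None bench 61.7
64 [618.7 136.3  32.6 628.3 124.4  64.9 185. ] [613. 133.  64.]
120 [621.7 133.5  24.3 627.8 125.3 120.9 152. ] [613. 133.  64.]
172 [620.7 135.2  17.3 624.8 129.  172.9  99. ] [613. 133.  64.]
222 [618.5 137.4  14.9 621.2 136.7 222.6  99. ] [613. 133.  64.]
bottle [672.3 322.   30.8 678.7 323.3 149.9 139. ] [687.8 328.3  30.9 696.4 312.8  88.4 744. ]
```

```bash
cat >> h.py <<'E'
def d(*targets):
    "tool-frame shifts to world TCP targets"
    s=r.sense(); R=Ro.from_euler('xyz',s['tcp_rot'],degrees=True).as_matrix()
    print("axes x",R[:,0].round(3),"y",R[:,1].round(3),"z",R[:,2].round(3),"t",s['time'],"tcp",np.round(s['tool_pos'],1),"gap",round(s['finger_gap'],1))
    for t in targets: print(t,"->",(R.T@(np.array(t)-s['tool_pos'])).round(1))
E
python3 -c "
from h import *
d((180,-572,275),(618.5,138,275))"
```

```text
axes x [-0.     0.002 -1.   ] y [ 0.3   -0.954 -0.002] z [-0.954 -0.3   -0.   ] t 0.1 tcp [ 180.  -571.8  230.3] gap 85.4
(180, -572, 275) -> [-44.7   0.1   0. ]
(618.5, 138, 275) -> [ -43.7 -545.6 -631.4]
```

Call:
move_arm --deltas '[[[-40,0,0],4],[[-45,-40,-46],10],[[-45,-80,-93],17.4],[[-45,-120,-139],17.4],[[-45,-160,-185],17.4],[[-45,-200,-231],17.4],[[-45,-240,-278],17.4],[[-45,-280,-324],17.4],[[-45,-320,-370],17.4],[[-45,-360,-417],17.4],[[-45,-400,-463],17.4],[[-45,-440,-509],17.4]]' --jaw 0.2

```text
time: 1.6
tool_pos: [534.1, 2.5, 275.8]
tcp_rot: [-67.2, 89.9, 112.9]
ft_force: [0.5, -1.9, 0.4]
finger_gap: 51.4
```

```bash
python3 -c "
from h import *
d((618.5,138,275),(618.5,138,187)); print(r.sense()['joint_pos'].round(1))"
```

```text
axes x [-0.001  0.001 -1.   ] y [ 0.001 -1.    -0.001] z [-1.    -0.001  0.001] t 1.6 tcp [534.1   2.5 275.8] gap 51.4
(618.5, 138, 275) -> [   1.  -135.4  -84.6]
(618.5, 138, 187) -> [  89.  -135.2  -84.7]
[-5.3 -3.6 92.   0.1 91.7 84.6]
```

Call:
move_arm --deltas '[[[0,-40,-25],0],[[0,-80,-50],0],[[0,-115,-72],0],[[0,-135,-84.5],0],[[0,-135.4,-84.5],0],[[0,-135.4,-84.5],0]]'

```text
time: 2.35
tool_pos: [618.0, 137.5, 275.5]
tcp_rot: [-31.7, 89.9, 148.4]
ft_force: [-0.3, -0.0, -0.0]
finger_gap: 51.1
```

Run:
```python
from h import *
d((618.5,138,187),(618.5,138,200))
p,_=r.snapshot("scene"); cv2.imwrite("pics/s1.png",cv2.resize(p[60:260,220:440,::-1],None,fx=3,fy=3))
```

```text
axes x [-0.002  0.001 -1.   ] y [ 0.001 -1.    -0.001] z [-1.    -0.001  0.002] t 2.35 tcp [618.  137.5 275.5] gap 51.1
(618.5, 138, 187) -> [88.5 -0.4 -0.6]
(618.5, 138, 200) -> [75.5 -0.4 -0.6]
```

View pics/s1.png

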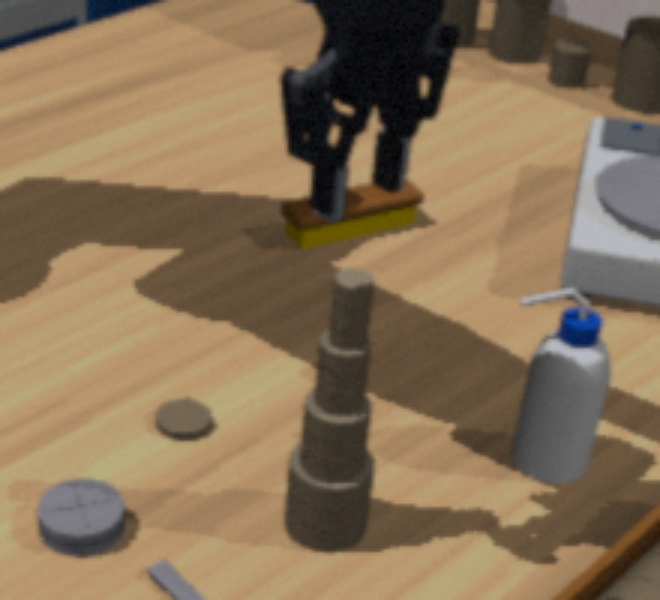

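The gripper hovers centred above the smallest core (top at about (355,275) in the crop). I'll descend and grip next.

Call:
move_arm --deltas '[[[25,-0.4,-0.6],0],[[50,-0.4,-0.6],0],[[72,-0.4,-0.6],0],[[84,-0.4,-0.6],0],[[86,-0.4,-0.6],0],[[86,-0.4,-0.6],0]]'

```text
time: 3.15
tool_pos: [618.9, 137.5, 190.8]
tcp_rot: [-91.5, 89.9, 88.5]
ft_force: [-0.7, 0.3, -0.3]
finger_gap: 51.3
```

Call:
move_arm --deltas '[[[0,0,0],0],[[0,0,0],0],[[0,0,0],0],[[0,0,0],0],[[0,0,0],0],[[0,0,0],0]]' --jaw -1 --squeeze 30

```text
time: 3.9
tool_pos: [619.6, 137.9, 192.1]
tcp_rot: [-140.5, 89.8, 39.5]
ft_force: [0.2, 2.3, 6.2]
finger_gap: 25.9
```

Run:
```python
from h import *
p,D=r.snapshot("scene"); print(blob("scene",D,(619,137),168,177,45))
d((618.5,138,240),(487,290,240))
```

```text
[619.7 134.5  18.5 624.5 128.2 172.6 103. ]
axes x [ 0.002  0.002 -1.   ] y [ 0.001 -1.    -0.002] z [-1.    -0.001 -0.002] t 3.95 tcp [619.6 138.  192.1] gap 26.8
(618.5, 138, 240) -> [-47.9  -0.1   1. ]
(487, 290, 240) -> [ -47.9 -152.2  132.4]
```

Call:
move_arm --deltas '[[[-5,0,0],0],[[-20,0,0],0],[[-40,0,0],0],[[-55,0,0],0],[[-55,-25,22],0],[[-55,-55,48],0],[[-55,-85,74],0],[[-55,-115,100],0],[[-55,-140,122],0],[[-55,-152,132.4],0],[[-55,-152,132.4],0],[[-55,-152,132.4],0]]'

```text
time: 5.45
tool_pos: [487.8, 289.0, 247.3]
tcp_rot: [-150.9, 89.8, 29.1]
ft_force: [0.7, -0.1, 0.1]
finger_gap: 26.5
```

Run:
```python
from h import *
p,D=r.snapshot("scene"); cv2.imwrite("pics/s2.png",cv2.resize(p[20:240,200:440,::-1],None,fx=2.7,fy=2.7))
np.save("pics/s2.npy",D)
for z in(64,120,172): print(z,blob("scene",D,(619,137),z-4,z+6,50))
T=r.sense()['tool_pos']; print("core27 in hand",blob("scene",D,T[:2],T[2]-15,T[2]-3,40))
p,D=r.snapshot("top"); print("d27",blob("top",D,(487,290),10,23,35),"above",D.min())
d((487,290,60),(487,290,38))
```

```text
64 [618.9 136.4  31.7 628.4 124.5  64.9 185. ]
120 [621.3 133.8  23.8 627.6 125.4 121.  150. ]
172 [619.6 136.4  19.8 621.4 134.8 172.7 161. ]
core27 in hand [489.4 286.   13.3 493.9 280.5 238.1  52. ]
d27 [485.9 288.1  13.1 484.5 283.3  14.9  25. ] above 0.0
axes x [ 0.002  0.002 -1.   ] y [-0.001 -1.    -0.002] z [-1.     0.001 -0.002] t 5.55 tcp [487.8 288.8 247.1] gap 26.4
(487, 290, 60) -> [187.1  -0.9   1.3]
(487, 290, 38) -> [209.1  -0.9   1.3]
```

View pics/s2.png

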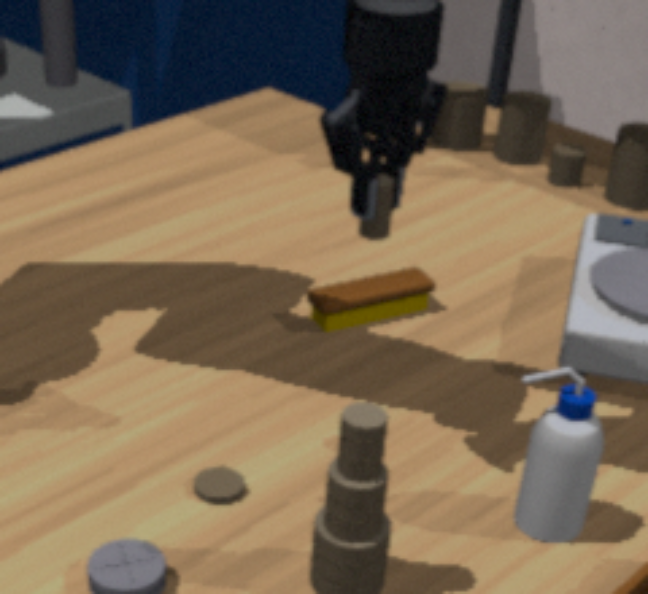

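The smallest core hangs upright in the gripper, and the other three still stand. I'll lower it onto its disc.

Call:
move_arm --deltas '[[[30,-0.8,0.5],0],[[60,-0.8,0.5],0],[[95,-0.8,0.5],0],[[130,-0.8,0.5],0],[[160,-0.8,0.5],0],[[185,-0.8,0.5],0],[[198,-0.8,0.5],0],[[202,-0.8,0.5],0],[[203,-0.8,0.5],0],[[203,-0.8,0.5],0]]'

```text
time: 6.8
tool_pos: [488.6, 290.3, 45.2]
tcp_rot: [-149.3, 89.7, 30.7]
ft_force: [1.1, -0.6, -0.0]
finger_gap: 25.8
```

Run:
```python
from h import *
d((487.5,289.7,35)); print(r.sense()['ft_force'])
p,D=r.snapshot("scene"); c=proj("scene",[(487,290,40)])[0].astype(int); print(c)
a,b=c; cv2.imwrite("pics/s3.png",cv2.resize(p[b-45:b+45,a-60:a+60,::-1],None,fx=5,fy=5,interpolation=cv2.INTER_CUBIC))
```

```text
axes x [ 0.004  0.002 -1.   ] y [-0.001 -1.    -0.002] z [-1.     0.001 -0.004] t 6.8 tcp [488.6 290.3  45.2] gap 25.8
(487.5, 289.7, 35) -> [10.2  0.6  1.2]
[ 1.06716754 -0.58584515 -0.01642809]
[331 172]
```

View pics/s3.png

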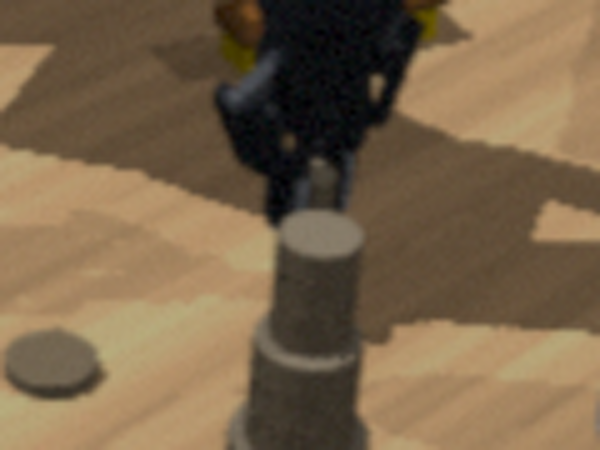

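Call:
move_arm --deltas '[[[3,0.6,1],0],[[6,0.6,1],0],[[8,0.6,1],0],[[8.5,0.6,1],0],[[8.5,0.6,1],0]]'

```text
time: 7.48
tool_pos: [487.5, 289.7, 36.6]
tcp_rot: [-148.9, 89.7, 31.0]
ft_force: [-1.1, -0.4, 0.2]
finger_gap: 26.0
```

Call:
move_arm --deltas '[[[1,0,0],0],[[1,0,0],0],[[1,0,0],0]]'

```text
time: 7.85
tool_pos: [487.5, 289.7, 35.6]
tcp_rot: [-149.3, 89.7, 30.7]
ft_force: [-0.7, -0.1, -1.2]
finger_gap: 25.8
```

Call:
move_arm --deltas '[[[1,0,0],0],[[1,0,0],0],[[1,0,0],0]]'

```text
time: 8.22
tool_pos: [487.8, 289.8, 35.0]
tcp_rot: [-150.1, 89.7, 29.9]
ft_force: [-0.7, -0.8, 4.5]
finger_gap: 26.2
```

Call:
move_arm --deltas '[[[1,0,0],0],[[1,0,0],0],[[1,0,0],0]]'

```text
time: 8.6
tool_pos: [488.0, 289.9, 34.9]
tcp_rot: [-152.4, 89.7, 27.6]
ft_force: [-3.6, -2.4, 10.0]
finger_gap: 26.3
```

Call:
move_arm --deltas '[[[-1,0,0],0],[[-1,0,0],0]]'

```text
time: 8.85
tool_pos: [487.9, 289.9, 35.7]
tcp_rot: [-151.7, 89.7, 28.2]
ft_force: [0.2, -0.2, -0.9]
finger_gap: 26.3
```

Call:
move_arm --deltas '[[[0,0,0],0],[[0,0,0],0],[[0,0,0],0],[[0,0,0],0],[[-10,0,0],0],[[-35,0,0],0],[[-75,0,0],0],[[-125,0,0],0],[[-180,0,0],0],[[-200,0,0],0]]' --jaw 0.2

```text
time: 10.1
tool_pos: [488.7, 290.2, 241.4]
tcp_rot: [-153.4, 89.3, 26.5]
ft_force: [0.5, 0.0, 0.1]
finger_gap: 51.3
```

Run:
```python
from h import *
d((619.6,136.4,235),(619.6,136.4,142))
```

```text
axes x [ 0.011  0.006 -1.   ] y [-0.001 -1.    -0.006] z [-1.     0.001 -0.011] t 10.1 tcp [488.7 290.2 241.4] gap 51.3
(619.6, 136.4, 235) -> [   7.   153.8 -130.9]
(619.6, 136.4, 142) -> [ 100.   154.3 -129.8]
```

Call:
move_arm --deltas '[[[5,25,-21],0],[[5,60,-51],0],[[5,100,-85],0],[[5,135,-115],0],[[5,150,-128],0],[[5,154,-131],0],[[5,154,-131],0],[[5,154,-131],0]]' --jaw 0.45

```text
time: 11.1
tool_pos: [619.1, 137.5, 237.1]
tcp_rot: [-151.7, 89.3, 28.3]
ft_force: [0.5, 0.4, -0.4]
finger_gap: 61.8
```

Run:
```python
from h import *
d((619.6,136.4,235),(619.6,136.4,141))
p,D=r.snapshot("top"); print("d27/core27",blob("top",D,(487,290),60,75,35),blob("top",D,(487,290),10,23,35))
```

```text
axes x [ 0.011  0.006 -1.   ] y [ 0.001 -1.    -0.006] z [-1.    -0.001 -0.011] t 11.1 tcp [619.1 137.5 237.1] gap 61.8
(619.6, 136.4, 235) -> [ 2.1  1.1 -0.5]
(619.6, 136.4, 141) -> [96.1  1.6  0.5]
d27/core27 None None
```

Call:
move_arm --deltas '[[[25,1.2,0],0],[[50,1.4,0],0],[[78,1.6,0.5],0],[[92,1.6,0.5],0],[[95,1.6,0.5],0],[[95,1.6,0.5],0],[[95,1.6,0.5],0]]'

```text
time: 12.02
tool_pos: [620.5, 136.6, 143.7]
tcp_rot: [-155.3, 89.1, 24.7]
ft_force: [0.4, -0.3, 0.4]
finger_gap: 61.8
```

Call:
move_arm --deltas '[[[0,0,0],0],[[0,0,0],0],[[0,0,0],0],[[0,0,0],0],[[0,0,0],0],[[0,0,0],0]]' --jaw -1 --squeeze 30

```text
time: 12.78
tool_pos: [621.2, 137.0, 144.9]
tcp_rot: [-156.0, 89.0, 24.0]
ft_force: [-0.5, 2.4, 5.9]
finger_gap: 35.0
```

Run:
```python
from h import *
d((619.6,136.4,200),(478,-295.5,200))
p,D=r.snapshot("scene"); print(blob("scene",D,(619.6,136.4),165,178,45),blob("scene",D,(619.6,136.4),116,126,45))
```

```text
axes x [ 0.016  0.007 -1.   ] y [ 0.001 -1.    -0.007] z [-1.    -0.001 -0.016] t 12.775 tcp [621.2 137.  144.9] gap 35.0
(619.6, 136.4, 200) -> [-55.2   0.2   0.8]
(478, -295.5, 200) -> [-60.4 431.9 142.9]
[623.2 134.7  32.5 626.2 131.4 172.2 202. ] [620.5 133.3  24.2 628.  125.3 120.8 148. ]
```

Call:
move_arm --deltas '[[[-5,0,0],0],[[-20,0,0],0],[[-45,0,0],0],[[-60,10,3],0],[[-60,35,12],0],[[-60,70,23],0],[[-60,110,36],0],[[-60,150,50],0],[[-60,185,61],0],[[-60,205,68],0],[[-60,210,70],0],[[-60,210,70],0]]'

```text
time: 14.32
tool_pos: [550.6, -73.7, 202.6]
tcp_rot: [-156.0, 89.0, 24.0]
ft_force: [-0.1, 0.7, -0.7]
finger_gap: 34.9
```

Run:
```python
from h import *
d((479.4,-295,200))
p,D=r.snapshot("scene"); cv2.imwrite("pics/s4.png",cv2.resize(p[20:340,100:440,::-1],None,fx=1.8,fy=1.8))
for z in(64,120): print(z,blob("scene",D,(619,137),z-4,z+6,50))
p,D=r.snapshot("top"); print("core27",blob("top",D,(487,290),60,75,35),blob("top",D,(487,290),10,23,35))
```

```text
axes x [ 0.016  0.007 -1.   ] y [ 0.001 -1.    -0.007] z [-1.    -0.    -0.016] t 14.325 tcp [550.6 -73.7 202.6] gap 34.9
(479.4, -295, 200) -> [-1.000e-01  2.213e+02  7.130e+01]
64 [619.9 135.2  32.9 628.6 124.1  64.8 185. ]
120 [620.4 135.   24.7 621.9 133.  120.9 266. ]
core27 [487.4 288.2  13.3 487.4 288.4  64.8  81. ] [483.  284.5  12.  479.5 281.9  16.    8. ]
```

View pics/s4.png

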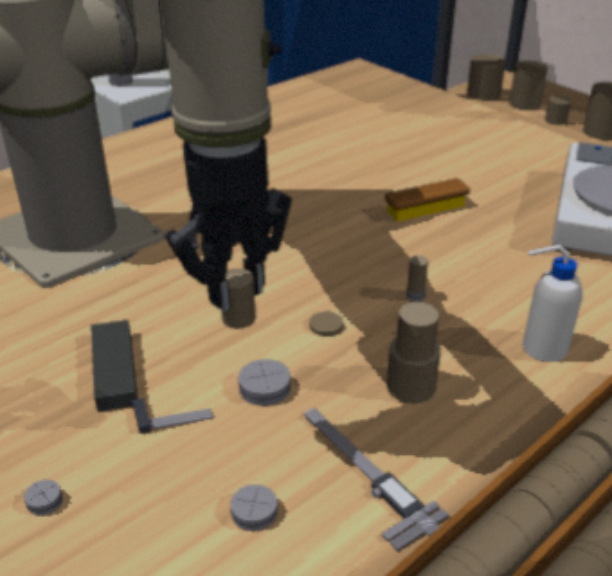

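Core 27 stands on its disc at about (417,275) in the crop, within 2 mm of its centre, and core 36 is upright in the gripper. I'll carry on to disc 36.

Call:
move_arm --deltas '[[[0,20,6],0],[[0,55,18],0],[[0,95,31],0],[[0,135,44],0],[[0,175,56],0],[[0,205,66],0],[[0,220,71],0],[[0,221.3,71.3],0],[[0,221.3,71.3],0],[[0,221.3,71.3],0]]'

```text
time: 15.68
tool_pos: [480.4, -293.2, 199.7]
tcp_rot: [-154.8, 89.0, 25.4]
ft_force: [0.3, -0.5, -1.5]
finger_gap: 35.1
```

Run:
```python
from h import *
d((479.4,-295,47),(479.4,-295,41))
p,D=r.snapshot("scene"); T=r.sense()['tool_pos']; print(T,"hand",blob("scene",D,T[:2],T[2]-23,T[2]-5,40))
```

```text
axes x [ 0.016  0.008 -1.   ] y [ 0.003 -1.    -0.007] z [-1.    -0.003 -0.016] t 15.675 tcp [ 480.4 -293.2  199.7] gap 35.1
(479.4, -295, 47) -> [152.7   3.    3.5]
(479.4, -295, 41) -> [158.7   3.    3.6]
[ 480.35448224 -293.3031435   199.74430175] hand [ 481.  -294.7   17.9  491.9 -297.8  186.   187. ]
```

Call:
move_arm --deltas '[[[25,2,1.5],0],[[55,2.5,2],0],[[90,3,2.5],0],[[120,3,3],0],[[140,3,3.4],0],[[149,3,3.5],0],[[151,3,3.5],0],[[152,3,3.5],0],[[152,3,3.5],0],[[152,3,3.5],0]]'

```text
time: 16.98
tool_pos: [479.7, -295.6, 48.4]
tcp_rot: [-158.6, 89.0, 21.6]
ft_force: [0.1, -0.7, -0.3]
finger_gap: 35.0
```

Run:
```python
from h import *
d((479.4,-295,41))
p,D=r.snapshot("scene"); a,b=proj("scene",[(478,-295,30)])[0].astype(int)
cv2.imwrite("pics/s5.png",cv2.resize(p[b-45:b+45,a-60:a+60,::-1],None,fx=5,fy=5,interpolation=cv2.INTER_CUBIC))
print("core",blob("scene",D,(479,-295),26,40,26),"disc",blob("scene",D,(479,-295),11,18,26))
```

```text
axes x [ 0.017  0.007 -1.   ] y [ 0.003 -1.    -0.007] z [-1.    -0.003 -0.017] t 16.975 tcp [ 479.7 -295.6   48.4] gap 35.0
(479.4, -295, 41) -> [ 7.4 -0.5  0.4]
core [ 480.1 -297.    17.9  491.3 -300.3   33.1   99. ] disc [ 479.6 -298.6   19.1  488.6 -301.4   15.6  114. ]
```

View pics/s5.png

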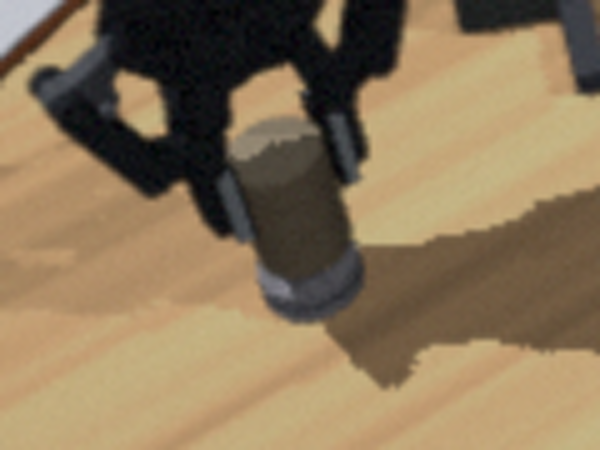

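Core 36 hangs just above its disc (around (305,280) in the crop) and is centred within 2 mm.

Call:
move_arm --deltas '[[[2,0.8,0.4],0],[[4,0.8,0.4],0],[[5.5,0.8,0.4],0],[[6.5,0.8,0.4],0],[[6.5,0.8,0.4],0]]'

```text
time: 17.65
tool_pos: [479.2, -296.2, 41.6]
tcp_rot: [-157.0, 89.0, 23.2]
ft_force: [0.8, 0.8, -1.0]
finger_gap: 35.3
```

Call:
move_arm --deltas '[[[1,0,0],0],[[1.5,0,0],0],[[1.5,0,0],0]]'

```text
time: 18.02
tool_pos: [479.5, -296.3, 40.8]
tcp_rot: [-158.8, 89.0, 21.4]
ft_force: [-0.6, 1.4, 5.4]
finger_gap: 35.4
```

Contact. Releasing now.

Call:
move_arm --deltas '[[[0,0,0],0],[[0,0,0],0],[[0,0,0],0],[[0,0,0],0],[[-10,0,0],0],[[-35,0,0],0],[[-75,0,0],0],[[-120,0,0],0],[[-145,0,0],0],[[-150,0,0],0],[[-150,0,0],0],[[-150,0,0],0]]' --jaw 0.5

```text
time: 19.52
tool_pos: [476.2, -296.7, 188.9]
tcp_rot: [-150.3, 89.0, 29.9]
ft_force: [-0.7, 0.5, -0.2]
finger_gap: 64.3
```

Run:
```python
from h import *
p,D=r.snapshot("scene")
print("core",blob("scene",D,(479,-296),62,75,40),"disc",blob("scene",D,(479,-296),11,18,30))
for z in(64,120): print(z,blob("scene",D,(619,137),z-4,z+6,50))
d((620,134.8,190),(620,134.8,95))
```

```text
core [ 478.3 -297.8   18.8  480.6 -298.2   68.2  264. ] disc [ 480.5 -298.9   19.1  490.8 -301.3   15.    63. ]
64 [620.1 136.1  32.4 628.7 124.8  65.  183. ]
120 [619.6 135.   24.7 622.  133.2 120.7 262. ]
axes x [ 0.015  0.008 -1.   ] y [ 0.003 -1.    -0.008] z [-1.    -0.003 -0.015] t 19.575 tcp [ 476.2 -296.7  188.9] gap 64.1
(620, 134.8, 190) -> [   4.6 -431.  -145.1]
(620, 134.8, 95) -> [  99.6 -430.2 -143.7]
```

Call:
move_arm --deltas '[[[4,-30,-10],0],[[4,-85,-29],0],[[4,-140,-47],0],[[4,-195,-66],0],[[4,-250,-84],0],[[4,-305,-103],0],[[4,-360,-121],0],[[4,-405,-136],0],[[4,-426,-144],0],[[4,-431,-145],0],[[4,-431,-145],0],[[4,-431,-145],0]]' --jaw 0.7

```text
time: 21.08
tool_pos: [619.7, 133.2, 190.6]
tcp_rot: [-151.0, 89.1, 29.1]
ft_force: [0.1, -0.4, -0.3]
finger_gap: 73.1
```

Run:
```python
from h import *
d((620,134.8,190),(620,134.8,86))
p,D=r.snapshot("top"); print("d36",blob("top",D,(478,-296),60,75,35),blob("top",D,(478,-296),11,23,30))
```

```text
axes x [ 0.014  0.008 -1.   ] y [ 0.002 -1.    -0.008] z [-1.    -0.001 -0.014] t 21.075 tcp [619.7 133.2 190.6] gap 73.1
(620, 134.8, 190) -> [ 0.6 -1.6 -0.3]
(620, 134.8, 86) -> [104.6  -0.8   1.2]
d36 [ 477.8 -295.6   18.   477.3 -294.9   67.8  142. ] [ 477.6 -289.5   16.9  477.7 -282.6   17.3   22. ]
```

Call:
move_arm --deltas '[[[25,-1.6,0.3],0],[[55,-1.3,0.6],0],[[85,-1,1],0],[[100,-0.8,1.2],0],[[104,-0.8,1.2],0],[[104,-0.8,1.2],0],[[104,-0.8,1.2],0]]'

```text
time: 22.0
tool_pos: [621.2, 135.0, 88.3]
tcp_rot: [-153.7, 88.9, 26.4]
ft_force: [0.0, 0.9, 0.5]
finger_gap: 72.8
```

Call:
move_arm --deltas '[[[0,0,0],0],[[0,0,0],0],[[0,0,0],0],[[0,0,0],0],[[0,0,0],0],[[0,0,0],0]]' --jaw -1 --squeeze 40

```text
time: 22.75
tool_pos: [622.1, 135.5, 89.7]
tcp_rot: [-155.0, 88.8, 25.1]
ft_force: [-0.6, 2.7, 6.1]
finger_gap: 46.9
```

Run:
```python
from h import *
s=r.sense(); T=s['tool_pos']
d(T+[0,0,60],(641+T[0]-619.8,-137.,T[2]+60))
```

```text
axes x [ 0.019  0.009 -1.   ] y [ 0.002 -1.    -0.009] z [-1.    -0.002 -0.019] t 22.75 tcp [622.1 135.5  89.7] gap 46.9
[622.10918522 135.46567699 149.73603452] -> [-60.   -0.5  -1.2]
(np.float64(643.309185221932), -137.0, np.float64(149.7360345202557)) -> [-62.  272.  -21.9]
```

Call:
move_arm --deltas '[[[-5,0,0],0],[[-20,0,0],0],[[-45,0,-1],0],[[-60,12,-2],0],[[-62,40,-4],0],[[-62,80,-7],0],[[-62,120,-10],0],[[-62,165,-13],0],[[-62,210,-17],0],[[-62,250,-20],0],[[-62,269,-21.5],0],[[-62,272,-22],0]]'

```text
time: 24.25
tool_pos: [643.1, -138.4, 149.7]
tcp_rot: [-154.4, 88.8, 25.6]
ft_force: [0.3, 0.6, -4.2]
finger_gap: 47.1
```

Call:
move_arm --deltas '[[[0,0,0],0],[[0,0,0],0]]'

```text
time: 24.5
tool_pos: [643.1, -137.1, 149.7]
tcp_rot: [-153.4, 88.8, 26.7]
ft_force: [0.3, 0.3, -2.3]
finger_gap: 47.1
```

Run:
```python
from h import *
p,D=r.snapshot("scene"); T=r.sense()['tool_pos']; print("hand",blob("scene",D,T[:2],T[2]-24,T[2]-8,40), "disc",blob("scene",D,(641,-137),13,21,35),"64",blob("scene",D,(619,137),60,70,50))
d((643,-136.5,T[2]),(643,-136.5,52),(643,-136.5,44))
```

```text
hand [ 644.9 -139.9   23.2  657.  -148.2  134.   165. ] disc [ 642.7 -137.3   26.1  643.7 -139.2   18.4  450. ] 64 [617.7 137.9  33.4 620.2 135.6  65.  447. ]
axes x [ 0.019  0.009 -1.   ] y [ 0.001 -1.    -0.009] z [-1.    -0.001 -0.019] t 24.55 tcp [ 643.2 -137.1  149.7] gap 46.7
(643, -136.5, np.float64(149.73432572242868)) -> [ 0.  -0.6  0.2]
(643, -136.5, 52) -> [97.7  0.3  2. ]
(643, -136.5, 44) -> [105.7   0.4   2.2]
```

Call:
move_arm --deltas '[[[25,0,0.5],0],[[50,0,1],0],[[75,0,1.6],0],[[91,0,2],0],[[96,0,2],0],[[97,0,2],0],[[97,0,2],0],[[97,0,2],0]]'

```text
time: 25.55
tool_pos: [643.7, -136.5, 53.8]
tcp_rot: [-156.7, 88.7, 23.4]
ft_force: [0.4, -0.4, -3.2]
finger_gap: 46.8
```

Run:
```python
from h import *
d((643,-136.5,44))
p,D=r.snapshot("scene"); print("core",blob("scene",D,(641,-137),30,45,32),"disc",blob("scene",D,(641,-137),13,20.5,32))
```

```text
axes x [ 0.021  0.009 -1.   ] y [ 0.001 -1.    -0.009] z [-1.    -0.001 -0.021] t 25.55 tcp [ 643.7 -136.5   53.8] gap 46.8
(643, -136.5, 44) -> [9.8 0.1 0.9]
core [ 646.5 -139.8   22.9  657.7 -147.1   37.3  119. ] disc [ 644.  -139.8   24.3  654.8 -147.1   17.7  156. ]
```

Call:
move_arm --deltas '[[[3,0,1.8],0],[[6,0,1.8],0],[[8,0,1.8],0],[[9,0,1.8],0],[[9,0,1.8],0],[[9,0,1.8],0]]'

```text
time: 26.35
tool_pos: [642.1, -136.3, 44.7]
tcp_rot: [-156.4, 88.7, 23.7]
ft_force: [0.6, 0.3, -2.1]
finger_gap: 46.7
```

Call:
move_arm --deltas '[[[1,0,0],0],[[1.5,0,0],0],[[1.5,0,0],0]]'

```text
time: 26.72
tool_pos: [642.4, -136.4, 43.8]
tcp_rot: [-157.4, 88.7, 22.7]
ft_force: [-0.9, 0.6, 2.6]
finger_gap: 47.3
```

Call:
move_arm --deltas '[[[0,0,0],0],[[0,0,0],0],[[0,0,0],0],[[0,0,0],0],[[-10,0,0],0],[[-35,0,0],0],[[-70,0,0],0],[[-95,0,0],0],[[-105,0,0],0],[[-107,0,0],0],[[-107,0,0],0]]' --jaw 0.7

```text
time: 28.1
tool_pos: [639.5, -137.1, 149.5]
tcp_rot: [-154.3, 88.8, 25.7]
ft_force: [0.5, 0.1, -0.7]
finger_gap: 72.4
```

Run:
```python
from h import *
p,D=r.snapshot("scene"); print("core",blob("scene",D,(641,-137),68,82,35),"disc",blob("scene",D,(641,-137),13,20.5,35),"64",blob("scene",D,(619,137),60,70,50))
d((619,137.5,150),(619,137.5,45))
```

```text
core [ 640.9 -137.3   24.6  643.2 -138.7   74.5  455. ] disc [ 644.7 -140.6   24.1  656.1 -148.3   17.4  101. ] 64 [617.9 136.8  33.5 620.2 135.2  64.9 454. ]
axes x [ 0.019  0.009 -1.   ] y [ 0.001 -1.    -0.009] z [-1.    -0.001 -0.019] t 28.15 tcp [ 639.3 -137.1  149.2] gap 72.2
(619, 137.5, 150) -> [   1.4 -274.6   20. ]
(619, 137.5, 45) -> [ 106.4 -273.6   22. ]
```

Call:
move_arm --deltas '[[[1,-30,2],0],[[1,-80,6],0],[[1,-135,10],0],[[1,-190,14],0],[[1,-240,18],0],[[1,-268,20],0],[[1,-274,21],0],[[1,-274.5,21],0],[[1,-274.5,21],0]]' --jaw 1

```text
time: 29.28
tool_pos: [618.0, 136.2, 150.0]
tcp_rot: [-153.8, 88.8, 26.2]
ft_force: [-0.7, -0.1, 0.7]
finger_gap: 85.0
```

Run:
```python
from h import *
d((618,137.3,28))
p,D=r.snapshot("top"); print("48",blob("top",D,(641,-137),68,82,35))
```

```text
axes x [ 0.018  0.009 -1.   ] y [ 0.    -1.    -0.009] z [-1.     0.    -0.018] t 29.275 tcp [618.  136.2 150. ] gap 85.0
(618, 137.3, 28) -> [121.9  -0.    2.2]
48 [ 640.  -136.3   24.1  639.9 -136.2   74.   244. ]
```

Call:
move_arm --deltas '[[[25,0,0.5],0],[[55,0,1],0],[[85,0,1.8],0],[[108,0,2.4],0],[[118,0,2.8],0],[[120,0,2.8],0],[[120,0,2.8],0],[[120,0,2.8],0]]'

```text
time: 30.32
tool_pos: [618.5, 137.3, 31.4]
tcp_rot: [-155.4, 88.7, 24.6]
ft_force: [-0.2, -0.4, 0.4]
finger_gap: 85.5
```

Call:
move_arm --deltas '[[[0,0,0],0],[[0,0,0],0],[[0,0,0],0],[[0,0,0],0],[[0,0,0],0],[[0,0,0],0]]' --jaw -1 --squeeze 60

```text
time: 31.08
tool_pos: [619.6, 137.9, 33.0]
tcp_rot: [-156.1, 88.6, 23.9]
ft_force: [-0.5, 1.4, 6.1]
finger_gap: 62.7
```

Run:
```python
from h import *
T=r.sense()['tool_pos']
d(T+[0,0,90],(495+T[0]-618.2,-3.4+T[1]-137.3,T[2]+90))
```

```text
axes x [ 0.023  0.01  -1.   ] y [ 0.   -1.   -0.01] z [-1.     0.    -0.023] t 31.075 tcp [619.6 137.9  33. ] gap 62.7
[619.58376102 137.87917796 123.02639677] -> [-90.   -0.9  -2.1]
(np.float64(496.3837610171365), np.float64(-2.820822044475335), np.float64(123.02639676604564)) -> [-94.2 139.8 121.1]
```

Call:
move_arm --deltas '[[[-5,0,0],0],[[-20,0,0],0],[[-50,0,-1],0],[[-80,5,3],0],[[-94,25,20],0],[[-94,55,47],0],[[-94,85,73],0],[[-94,112,97],0],[[-94,133,115],0],[[-94,139,121],0],[[-94,139.8,121],0],[[-94,139.8,121],0]]'

```text
time: 32.58
tool_pos: [497.1, -2.4, 123.2]
tcp_rot: [-156.3, 88.5, 23.7]
ft_force: [-0.3, -0.7, -5.6]
finger_gap: 62.6
```

Run:
```python
from h import *
p,D=r.snapshot("scene"); T=r.sense()['tool_pos']; print("hand",blob("scene",D,T[:2],T[2]-28,T[2]-8,50), "disc",blob("scene",D,(495,-3.4),17,25,40))
d((496.3,-2.8,65))
```

```text
hand [499.   -6.8  31.6 515.9 -18.7 105.  212. ] disc [495.   -4.5  34.9 498.3  -5.7  22.6 453. ]
axes x [ 0.024  0.01  -1.   ] y [ 0.001 -1.    -0.01 ] z [-1.    -0.    -0.024] t 32.625 tcp [497.1  -2.3 123.1] gap 62.3
(496.3, -2.8, 65) -> [58.   1.1  2.1]
```

Call:
move_arm --deltas '[[[20,1,0.8],0],[[40,1,1.6],0],[[53,1,2.1],0],[[58,1,2.3],0],[[60,1,2.4],0],[[60,1,2.4],0],[[60,1,2.4],0]]'

```text
time: 33.5
tool_pos: [496.6, -2.7, 63.7]
tcp_rot: [-157.3, 88.5, 22.7]
ft_force: [0.6, -1.2, -4.7]
finger_gap: 62.6
```

Run:
```python
from h import *
p,D=r.snapshot("scene"); a,b=proj("scene",[(495,-3,35)])[0].astype(int)
cv2.imwrite("pics/s6.png",cv2.resize(p[b-60:b+45,a-70:a+70,::-1],None,fx=4.5,fy=4.5,interpolation=cv2.INTER_CUBIC))
print("core",blob("scene",D,(495,-3.4),36,50,42), "disc",blob("scene",D,(495,-3.4),17,25,42))
d((496.3,-2.8,55))
```

```text
core [502.5  -9.5  30.2 515.9 -18.9  42.9 136. ] disc [499.   -5.6  32.4 513.2 -17.1  21.9 156. ]
axes x [ 0.025  0.01  -1.   ] y [ 0.001 -1.    -0.01 ] z [-1.    -0.    -0.025] t 33.55 tcp [496.6  -2.7  63.7] gap 62.4
(496.3, -2.8, 55) -> [8.6 0.2 0.5]
```

View pics/s6.png

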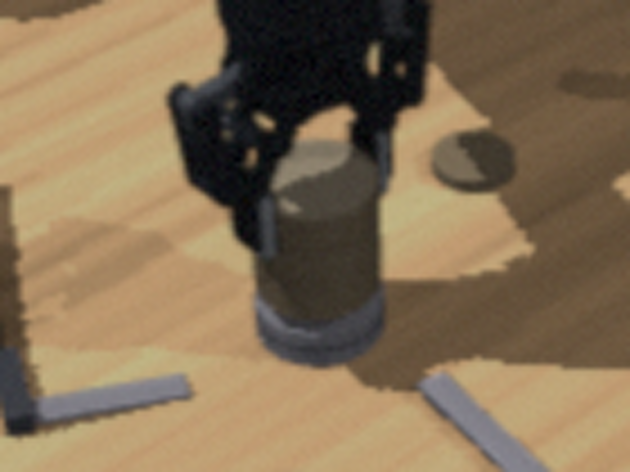

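Core 64 is centred over its disc, around (320,320) in the crop. Lowering it.

Call:
move_arm --deltas '[[[3,0,0.6],0],[[5.5,0,0.8],0],[[7,0,0.8],0],[[8,0,0.8],0],[[8,0,0.8],0]]'

```text
time: 34.17
tool_pos: [495.9, -2.7, 55.5]
tcp_rot: [-157.2, 88.5, 22.9]
ft_force: [1.0, 0.3, -5.7]
finger_gap: 62.3
```

Call:
move_arm --deltas '[[[1,0,0],0],[[1.5,0,0],0],[[1.5,0,0],0]]'

```text
time: 34.55
tool_pos: [496.3, -2.7, 55.0]
tcp_rot: [-157.7, 88.5, 22.3]
ft_force: [-5.0, -0.1, 5.7]
finger_gap: 62.3
```

Call:
move_arm --deltas '[[[0,0,0],0],[[0,0,0],0],[[0,0,0],0],[[0,0,0],0],[[0,0,0],0],[[-10,0,0],0],[[-35,0,0],0],[[-75,0,0],0],[[-115,0,0],0],[[-140,0,0],0],[[-145,0,0],0],[[-145,0,0],0]]' --jaw 1

```text
time: 36.05
tool_pos: [492.5, -4.1, 199.7]
tcp_rot: [-157.8, 88.5, 22.2]
ft_force: [0.2, 0.1, -0.2]
finger_gap: 85.2
```

Call:
move_arm --deltas '[[[0,30,30],0],[[0,70,60],0],[[0,120,80],0],[[0,170,100],0],[[0,215,110],0],[[0,225,110],0],[[0,225,110],0]]'

```text
time: 36.92
tool_pos: [382.2, -228.8, 193.3]
tcp_rot: [-152.3, 88.5, 27.6]
ft_force: [0.8, -0.1, -0.2]
finger_gap: 85.5
```

Run:
```python
from h import *
for n in("scene","top"):
    p,D=r.snapshot(n); cv2.imwrite(f"pics/f{n}.png",p[:,:,::-1])
    for nm,xy,h,L in(("64",(495,-3.4),22,64),("48",(641,-137),18,56),("36",(478,-295.6),16,52),("27",(487,290),15,50)):
        print(n,nm,"core",blob(n,D,xy,h+L-5,h+L+7,42),"disc",blob(n,D,xy,h-4,h+3,40))
    print("bottle",blob(n,D,(678,322),140,190,60))
print(r.sense()['time'],r.sense()['tool_pos'])
```

```text
scene 64 core [496.1  -5.8  33.3 498.6  -6.5  86.9 477. ] disc [499.3  -5.9  32.2 515.8 -16.2  21.5  84. ]
scene 48 core [ 641.1 -137.8   24.6  642.8 -138.5   74.7  445. ] disc [ 645.  -140.7   24.4  656.4 -147.8   18.2   96. ]
scene 36 core [ 478.9 -296.6   18.9  480.1 -298.    68.3  254. ] disc [ 480.2 -298.7   19.1  490.3 -302.6   15.7   70. ]
scene 27 core [488.4 286.3  15.1 489.4 286.4  65.3  64. ] disc [489.9 286.6  13.6 493.6 283.   14.2  25. ]
bottle [673.5 320.7  30.5 678.3 323.  150.  138. ]
top 64 core [495.   -3.8  31.8 495.   -3.6  86.2 444. ] disc [489.1  14.1  26.5 485.7  23.   21.5  11. ]
top 48 core [ 639.6 -136.5   24.3  639.9 -136.2   74.2  240. ] disc [ 632.  -128.6   21.1  631.5 -120.3   17.7    7. ]
top 36 core [ 477.4 -295.1   17.6  477.3 -295.2   68.1  138. ] disc [ 477.6 -289.5   16.9  478.3 -281.9   15.2   13. ]
top 27 core [487.7 288.8  13.2 487.3 288.6  64.8  78. ] disc [483.  284.4  12.1 479.3 283.5  15.9   5. ]
bottle [676.5 321.2  31.6 680.6 323.8 149.7  94. ]
37.025 [ 382.73587373 -227.95128082  193.84926857]
```

View pics/fscene.png

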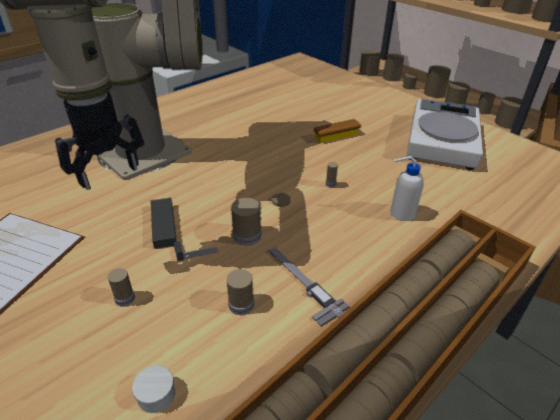

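All four cores stand on their discs at (247,220), (240,292), (122,288) and (332,175). The calliper and bottle are where they were.

```bash
python3 -c "
from bench import r
r.hand_in()"
```

```text
the job is handed in; nothing more can be done
```

I took the stack apart from the top down, set each core on the disc of its own diameter, released them all and drew the arm clear. The job was handed in at about 37 s; no verdict was reported.

- **Centring:** In the top view at the end, all four core tops were within about 2 mm of the disc centres measured at the start. All four were at the right height, within about 1 mm.
- **What this rests on:** The cores hide most of each disc, so I could not measure the disc centres well again afterwards. The rims still visible in the last scene picture gave no sign that a disc had moved.
- **Calliper and bottle:** In the last picture the calliper shows at the same place as at the start. The bottle measured within 2 mm of its starting place and is upright.
- **Tool tilt:** It drifted by about 1.5° over the run. The cores stood upright in the last scene picture, but I did not measure their tilt.

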